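# Back a cup-feeder wheel off by one notch

## Robot

A 7-joint arm with a two-finger parallel gripper is mounted at the origin on the work surface. World frame = base frame: x ahead of the robot, y to its left, z up, the work surface at z = 0. Lengths are in m, angles in rad, forces in N, time in s.
With the tool pointing down it reaches from about 0.4 to 0.85 m from the base axis. Payload 4.5 kg.
Tool frame: the origin (TCP) lies at the centre of the arm's flange, where the gripper is bolted on; the fingertips stand r.tcp_to_tips ahead of it and the grasp point (between the pads) lies 147 mm ahead of it (r.tcp_to_tips is the distance from the TCP to the fingertips, in m); x points along the fingers, y is the direction in which the jaws open and shut, and the axes are right-handed (so a half turn about x gives the same grasp; the last joint's range is limited). The gripper opens to 88 mm and grips with 3 to 60 N. Pads are 18 mm wide; open, the fingers measure 123 mm over their backs; the gripper's body (75 mm by 187 mm) begins 45 mm behind the grasp point.
Start: joints at [-1.113, 0.689, -0.195, 1.565, 0.157, 0.902, -0.215], TCP at [0.257, 0.57, 0.405] pointing down, gripper open.
Joint ranges: [-3.01, 3.01], [-0.46, 2.08], [-1.47, 1.51], [0.13, 2.56], [-1, 4.14], [0.04, 2.09], [-2.66, 2.66]. Speed limits (rad/s): [2.57, 2.57, 3.14, 3.14, 3.14, 3.14, 3.14].

## Interface

Orientations are given as a unit quaternion [x, y, z, w].
In Python, from plant import r, eyes gives the robot as it stands.
- The arm moves only by the tool carry_out, never from a script. Its argument "targets" is text: rows parted by semicolons, each of 5 numbers parted by spaces: the opening, from 0 (shut) to 1 (fully open), then the shift along the tool's x, y, z in mm, then the turn about the tool's x in rad. A call has 1 to 20 rows; each row shifts and turns the commanded pose from where the row before left it, along the tool's axes as they then stand; what a row does not reach is not made up. A row lasts 1/12 s, in which the tool goes at most 41.7 mm and 7.16 degrees, less where a joint would pass 70% of its speed; a pose out of reach is approached as far as the arm can. A call is refused whole if a number of a shift passes 41.7 or a number of a turn 0.125, either way. A call with a gripper value outside its range is refused whole. The fingers move at their own pace and stop on an object; "force" is the grip in N (left out, the last holds). Time passes only in rows, so rows that do not move let the fingers close. It gives the time, the measured TCP pose, the force and the opening at its end, in the units of the state.
- r.get_state(): the state, without advancing time (a new reading comes with each control period).
- eyes.snapshot(name): name is "side" or "top" or "wrist"; returns (picture, depth): 480x640x3 uint8, blue, green, red; 480x640 float32, m along the optical axis (not along the pixel's ray), 0 where there is no reading.
- eyes.camera_params(name): a dict with "intrinsics" (3x3 intrinsics, pixels), "rvec" (rotation vector, rad) and "tvec" (3), from world to camera coordinates, as OpenCV has them; the wrist camera has in their place "T_tool_cam" (4x4, takes a point from camera to tool coordinates, whose origin is the TCP and whose axes are the tool frame's). Camera axes: x right, y down, z forward; pixel columns grow to the right and rows downward; lengths in m; the calibration is good to about 2 mm. The wrist camera is an equidistant fisheye: a pixel r from the principal point sees the ray r / f radians off the axis. A picture is of the moment at which its call begins: read the wrist's pose just before it. camera_params takes no time and is no camera call.
- r.finish_job(): hands the job in, once; it reports no verdict.
The state is a dict: "clock": time; "q": joint angles; "qd": joint speeds; "joint_torque": joint torques, N m; "tool_pos": TCP position; "eef_rot": TCP orientation; "contact_force": force on the tool from outside, world axes, zero at the start; "moment": the same for the moment, N m; "opening": opening from 0.0 (shut) to 1.0 (fully open).
Only numpy, scipy, OpenCV 4.12 (cv2) and the standard library are available. Lean on these libraries where they do the work, as an engineer would, in place of code of your own. Each camera call takes 0.05 s, during which the arm holds its last target.

## Task

The cup feeder on the bench has been advanced one notch too far. With a fingertip, push the red thumb bar to lift the pawl out of its notch until it stays tipped back, gently push one of the black pegs to turn the wheel backward (clockwise from above) exactly one notch so that the orange pocket is at the orange pointer again, then push the thumb bar back so that the pawl drops fully into the notch. Do not touch the cup riding in the pocket or disturb the other things on the bench.

Things in the scene. Friction and masses are not known exactly. Their poses are not given: they have to be found in the camera images.
- feeder: Cup feeder, fixed: a grey metal base plate 360 x 400 x 12 mm with a white wheel and a pawl. Origin on the bench under the wheel's axis; z up, x from the axis to the orange pointer, y from the axis to the pawl (plate: x -180..180, y -180..220 mm). All offsets (x, y, z) in mm below are in this frame. It stands anywhere within 70 x 200 mm, turned up to 0.35 rad.
- wheel (a joint): Angle of the white feed wheel about its upright axis, rad. 0 = orange pocket exactly at the pointer; grows counter-clockwise from above (forward); backward is clockwise. Starts one notch too far forward, near +0.628 (10 notches of 0.628 rad). Turns stiffly (about 1.5 N at a peg), stays where left. Notch middles lie at multiples of 0.628; with the pawl down there is 0.1 rad of play either side.
- pawl (a joint): Angle of the steel pawl, rad. 0 = nose fully down in a notch, where it blocks backward turning; grows as the nose lifts; 1.05 = tipped right back on its stop. Level pivot along y at (55, 147, 72). Lifting the nose swings the thumb bar towards +x. By its weight it falls shut below about 0.5 and stays tipped back above that. It clears the teeth above 0.35.
- thumb_bar (a point): Centre of the red thumb bar on the pawl, a round bar 11 mm thick, 70 mm long along the feeder's y, on a 65 mm radius about the pivot. Down: at (23, 168, 129); tipped back: about (88, 168, 128). It takes about 1 N to push. Below it a dark pedestal at x 41-75, y 164-176 rises to 84 mm.
- pawl_nose (a point): Centre of the pawl's rounded nose, 14 mm thick, 20 mm wide along y; at (0, 147, 42) when down.
- pocket (a point): Centre of the floor of the orange-ringed pocket on the wheel deck, 80 mm from the axis; ring 5 mm high, 60 mm inside. The wheel is 312 mm across, deck top 32 mm above the bench; steel saw teeth on the rim (radius 134-156 mm) rise to 48 mm, the dark hub (radius 24 mm) to 58 mm.
- pointer (a point): Top of the fixed orange pointer on the base plate beside the rim, at (160, 0, 36).
- cup_center (a point): Centre (half-way up) of the white-lidded clear diet cup standing loose in the orange pocket: 52 mm across its lid, 40 mm tall, about 60 g; it rides along as the wheel turns.
- peg0 (a point): Centre of the top of a black upright peg fixed on the wheel, 12 mm thick, 58 mm tall (32 to 90 mm above the bench), 115 mm from the axis. Five pegs, 72 degrees apart, this one 36 degrees counter-clockwise of the orange pocket.
- peg1 (a point): Centre of the top of a black upright peg fixed on the wheel, 12 mm thick, 58 mm tall (32 to 90 mm above the bench), 115 mm from the axis. Five pegs, 72 degrees apart, this one 108 degrees counter-clockwise of the orange pocket.
- peg2 (a point): Centre of the top of a black upright peg fixed on the wheel, 12 mm thick, 58 mm tall (32 to 90 mm above the bench), 115 mm from the axis. Five pegs, 72 degrees apart, this one 180 degrees counter-clockwise of the orange pocket.
- peg3 (a point): Centre of the top of a black upright peg fixed on the wheel, 12 mm thick, 58 mm tall (32 to 90 mm above the bench), 115 mm from the axis. Five pegs, 72 degrees apart, this one 252 degrees counter-clockwise of the orange pocket.
- peg4 (a point): Centre of the top of a black upright peg fixed on the wheel, 12 mm thick, 58 mm tall (32 to 90 mm above the bench), 115 mm from the axis. Five pegs, 72 degrees apart, this one 324 degrees counter-clockwise of the orange pocket.
- spare_a_center (a point): Bystander: centre of a loose lidded diet cup, 64 mm across, 46 mm tall, orange label, on the bench.
- spare_b_center (a point): Bystander: centre of a loose lidded diet cup, 64 mm across, 46 mm tall, green label, on the bench.
- tub_center (a point): Bystander: centre of a loose lidded tub, 84 mm across, 70 mm tall, on the bench.
- bottle_center (a point): Bystander: centre of a loose white bottle with an orange cap, 56 mm across, 120 mm tall, on the bench.
- spatula_grip (a point): Bystander: handle of a loose spatula, 200 mm long, lying on the bench.
- lid_center (a point): Bystander: centre of a loose white tray lid, 120 x 90 x 9 mm, lying on the bench.
Things that resemble listed ones, but are neither listed nor needed, are in the scene too. What is shaped like the part that bears cup_center but pink or yellow is not meant.

How it is judged:
On the way, in this order (a step that is already met when the one before it is completed fails the run):
1. the pawl is lifted out and tipped back while the wheel is still at its starting notch (value of joint pawl above 0.8 rad and value of joint wheel above 0.45 rad), for 0.2 s.
2. with the pawl still up, the wheel is turned back one notch (value of joint pawl above 0.8 rad and value of joint wheel between -0.12 and 0.12 rad), for 0.2 s.
At the end, for the whole second after the job is handed in: The wheel is within 0.12 rad of the position with the orange pocket at the pointer and at rest, the pawl is down in the notch (below 0.08 rad), and the cup stands upright in its pocket (value of joint wheel between -0.12 and 0.12 rad and value of joint pawl below 0.08 rad and velocity of joint wheel between -0.05 and 0.05 rad/s and horizontal distance between cup_center and pocket below 0.015 m and angle between cup_center's own z axis and vertical below 0.1 rad); the robot touches nothing.
It fails at once if the wheel is turned forward, or backward by far more than one notch (value of joint wheel above 0.85 rad or value of joint wheel below -0.35 rad).
It fails at once if the cup in the pocket is touched by the robot, lifted or tipped (contact force between any of the fingers, the arm and cup above 0.5 N or height (world z) of cup_center above 0.065 m or angle between cup_center's own z axis and vertical above 0.4 rad).
It fails at once if the pawl or the wheel is forced: more than 25 N (contact force between any of the fingers, the arm and pawl above 25 N or contact force between any of the fingers, the arm and wheel above 25 N).
It fails at once if another thing on the bench is moved by more than 20 mm or lifted (distance of any of spare_a_center, spare_b_center, tub_center, bottle_center, spatula_grip, lid_center from where it was at the start of the episode above 0.02 m).
It also fails if it takes over 58 s, if anything falls off the work surface, if the arm or the gripper's body presses on something with over 40 N, if the wrist force passes 120 N, or if a joint passes its speed limit or range.

## Working session

There is one attempt and no reset: what is moved stays moved. The work goes in short steps, Python scripts to look and compute and a tool call to move; the robot and the scene stay as the last step left them, time stands still between calls to the robot, and variables do not carry over. Pictures are saved under pics/ and viewed, and the job is handed in when it is done.

Besides the shell and the picture viewer there is one more tool, called after "Emit:" by a JSON object that holds its "method" and its "body", one argument or row to a line. carry_out: Moves the arm, as the interface text tells. Its arguments: {"type":"object","properties":{"targets":{"type":"string"},"force":{"type":"number"}},"required":["targets"]}

```bash
ls; mkdir -p pics
python3 - <<'E'
from plant import r, eyes
import cv2
print(r.get_state()); print(r.tcp_to_tips)
import numpy as np
for n in("side","top","wrist"):
    p,d=eyes.snapshot(n); cv2.imwrite(f"pics/{n}0.png",p); np.savez(f"{n}0.npz",p=p,d=d); print(n,eyes.camera_params(n))
E
```

```text
pics
{'clock': 0.0, 'q': array([-1.1131953 ,  0.6899873 , -0.19453036,  1.56638459,  0.15730637,
        0.90248372, -0.21510388]), 'qd': array([ 0.00030964, -0.00035403,  0.00103065,  0.00157302,  0.00046042,
        0.00147939, -0.00108691]), 'joint_torque': array([-9.82863821e-05, -5.27557826e+01, -1.26710996e+00, -1.53426147e+01,
       -5.27177565e-02,  6.64221647e-03,  1.74290831e-04]), 'tool_pos': array([0.25689609, 0.56938691, 0.40389729]), 'eef_rot': array([ 0.14802797,  0.69139198, -0.14933629,  0.69120441]), 'contact_force': array([ 0.07707104, -0.9370884 ,  0.08874762]), 'moment': array([-0.03272866, -0.00934273, -0.00102847]), 'opening': 0.9991331849653948}
0.166
side {'intrinsics': array([[447.82076274,   0.        , 323.93519119],
       [  0.        , 447.82076274, 243.61354618],
       [  0.        ,   0.        ,   1.        ]]), 'rvec': array([ 0.24479254, -2.81502552,  1.22017071]), 'tvec': array([0.5253111 , 0.16399659, 0.87602515])}
top {'intrinsics': array([[486.41773306,   0.        , 323.81043359],
       [  0.        , 486.41773306, 244.29942566],
       [  0.        ,   0.        ,   1.        ]]), 'rvec': array([ 2.16458175, -2.09867291,  0.19534903]), 'tvec': array([-0.03422157,  0.53855683,  0.95685192])}
wrist {'intrinsics': array([[371.64829954,   0.        , 318.9262085 ],
       [  0.        , 371.64829954, 242.88151523],
       [  0.        ,   0.        ,   1.        ]]), 'T_tool_cam': array([[-6.24918215e-04, -3.05920843e-01,  9.52056746e-01,
         1.95829868e-02],
       [ 9.99998909e-01,  1.08283890e-03,  1.00433144e-03,
        -8.25346717e-04],
       [-1.33817000e-03,  9.52056335e-01,  3.05919833e-01,
        -8.01822225e-02],
       [ 0.00000000e+00,  0.00000000e+00,  0.00000000e+00,
         1.00000000e+00]])}
```

View pics/top0.png

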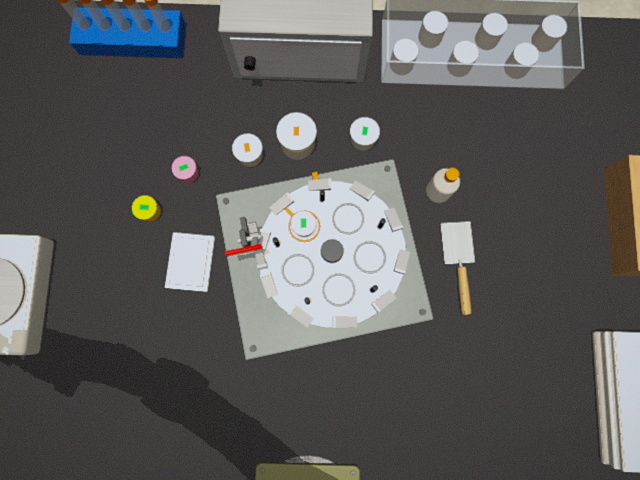

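View pics/side0.png

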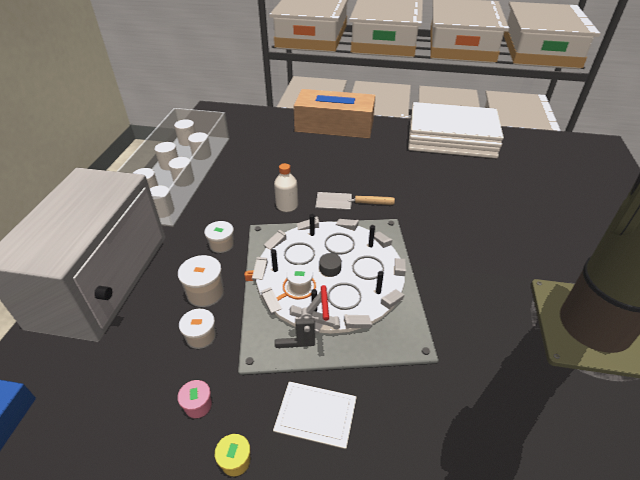

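View pics/wrist0.png

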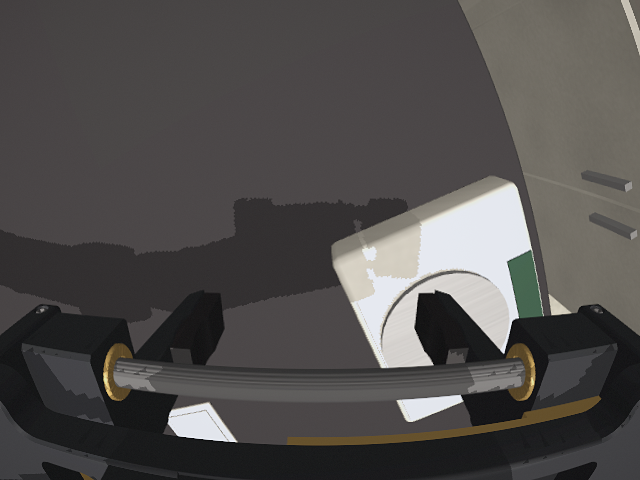

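```bash
cat > h.py <<'E'
import numpy as np, cv2
from scipy.spatial.transform import Rotation as R
from plant import r, eyes
def cast(name,uv,z):
    c=eyes.camera_params(name);M=cv2.Rodrigues(c["rvec"])[0];K=c["intrinsics"]
    o=-M.T@c["tvec"];d=M.T@np.linalg.solve(K,[uv[0],uv[1],1]);return o+d*(z-o[2])/d[2]
def proj(name,P):
    c=eyes.camera_params(name);return cv2.projectPoints(np.array(P,float).reshape(-1,1,3),c["rvec"],c["tvec"],c["intrinsics"],None)[0].reshape(-1,2)
def blobs(m,mn=8):
    n,l,s,c=cv2.connectedComponentsWithStats(m.astype(np.uint8));return [(c[i].round(1),s[i].tolist()) for i in range(1,n) if s[i,4]>=mn]
E
python3 - <<'E'
from h import *
S=r.get_state();print(R.from_quat(S["eef_rot"]).as_matrix().round(3))
p=np.load("top0.npz")["p"];hsv=cv2.cvtColor(p,cv2.COLOR_BGR2HSV)
H,Sa,V=cv2.split(hsv)
roi=np.zeros(H.shape,bool);roi[155:360,210:440]=1
print("dark",blobs(roi&(V<70)))
print("orange",blobs(roi&(H>8)&(H<25)&(Sa>150)))
print("red",blobs(roi&((H<5)|(H>175))&(Sa>150)))
plate=cv2.imread("pics/top0.png")
cv2.imwrite("pics/topz.png",cv2.resize(p[155:365,210:440],None,fx=2.8,fy=2.8,interpolation=cv2.INTER_NEAREST))
E
```

```text
[[-0.001  0.411  0.912]
 [-0.001  0.912 -0.411]
 [-1.    -0.001  0.   ]]
dark [(array([328. , 260.6]), [210, 155, 230, 205, 11028]), (array([321.8, 195.3]), [320, 190, 4, 11, 34]), (array([380.8, 223.5]), [378, 219, 7, 9, 32]), (array([246.4, 233.7]), [245, 232, 4, 4, 14]), (array([276.2, 242.2]), [274, 238, 5, 9, 24]), (array([248.1, 243.4]), [245, 241, 6, 5, 17]), (array([372.8, 288.6]), [370, 286, 7, 6, 20]), (array([307.8, 302. ]), [306, 301, 4, 3, 8])]
orange [(array([314.7, 174.8]), [312, 172, 6, 7, 39]), (array([288.9, 211.5]), [285, 208, 9, 8, 28]), (array([318.8, 224.5]), [318, 220, 2, 10, 10]), (array([307.4, 238.2]), [296, 233, 22, 8, 27])]
red [(array([243.4, 249.4]), [225, 244, 37, 12, 183])]
```

View pics/topz.png

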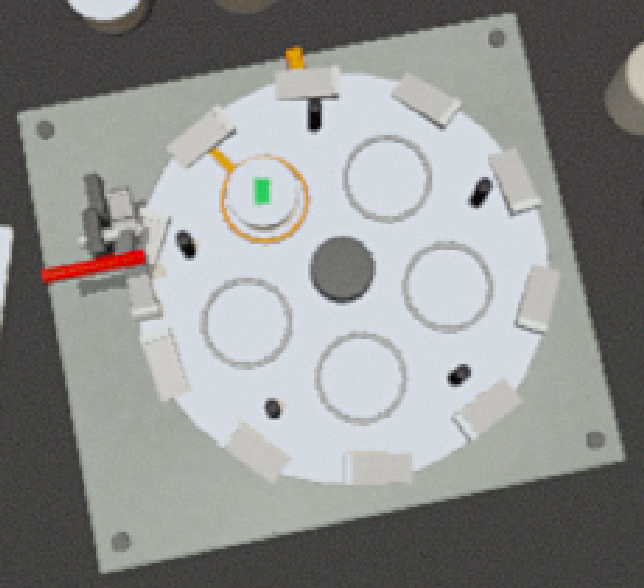

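```bash
cat >> h.py <<'E'
def fit(A,B):
    A=np.array(A,float);B=np.array(B,float);a=A-A.mean(0);b=B-B.mean(0)
    th=np.arctan2((a[:,0]*b[:,1]-a[:,1]*b[:,0]).sum(),(a*b).sum());M=np.array([[np.cos(th),-np.sin(th)],[np.sin(th),np.cos(th)]])
    t=B.mean(0)-M@A.mean(0);return th,t,(A@M.T+t-B)
E
python3 - <<'E'
from h import *
p=np.load("top0.npz")["p"]
# plate contour refined from mask
hsv=cv2.cvtColor(p,cv2.COLOR_BGR2HSV);H,S,V=cv2.split(hsv)
z=np.array([[18,113],[515,13],[625,460],[101,572]])
uv=z/2.8+[210,155]
g=cv2.cvtColor(p,cv2.COLOR_BGR2GRAY)
uvr=cv2.cornerSubPix(g,uv.astype(np.float32).reshape(-1,1,2),(4,4),(-1,-1),(3,30,0.01)).reshape(-1,2);print(uv.round(1).tolist(),uvr.round(1).tolist())
F=[[180,220],[180,-180],[-180,-180],[-180,220]]
for q in(uv,uvr):
    W=[cast("top",x,.012)[:2]*1000 for x in q]
    th,t,res=fit(F,W);print(th,t,res.round(1).tolist())
M=lambda v:(R.from_euler("z",th).as_matrix()[:2,:2].T@(np.array(v)*1000-t)).round(1)
for n,c,h in[("hub",(332.3,250.8),.058),("pointer",(314.7,174.8),.036),("bar",(243.4,249.4),.129),("barL",(225.5,253.5),.129),("barR",(261.5,247),.129),
 ("peg4",(321.8,191.5),.09),("peg3",(382.5,220.5),.09),("peg0",(275.5,239.5),.09),("peg2",(374.5,287.5),.09),("peg1",(306.8,300),.09),("cup",(303.5,223),.072)]:
    m=M(cast("top",c,h)[:2]);print(n,m,np.hypot(*m).round(1),np.arctan2(m[1],m[0]).round(3))
print(t,th)
E
```

```text
[[216.4, 195.4], [393.9, 159.6], [433.2, 319.3], [246.1, 359.3]] [[215.3000030517578, 195.3000030517578], [393.0, 159.10000610351562], [432.5, 318.70001220703125], [245.39999389648438, 359.29998779296875]]
0.23834791782008088 [525.35449954 -35.48729433] [[1.9, 1.8], [2.0, -0.9], [-1.2, -2.2], [-2.8, 1.3]]
0.2409139804652538 [525.95408042 -33.71160142] [[1.8, 1.5], [1.7, -0.6], [-1.1, -2.2], [-2.4, 1.2]]
hub [-1.7 -1.2] 2.1 -2.527
pointer [171.   -0.6] 171.0 -0.004
bar [ 24.8 166.9] 168.7 1.423
barL [ 24.1 201.3] 202.7 1.452
barR [ 22.3 132.6] 134.5 1.404
peg4 [116.2  -4.2] 116.3 -0.036
peg3 [  32.5 -110.3] 115.0 -1.284
peg0 [ 38.9 105.9] 112.8 1.219
peg2 [-94.5 -64.3] 114.3 -2.544
peg1 [-90.7  69.6] 114.3 2.487
cup [64.2 44.7] 78.2 0.608
[525.95408042 -33.71160142] 0.2409139804652538
```

Emit:
{"method": "carry_out", "body": {
  "targets": "0 0 0 0 -0.11;0 0 0 0 -0.11;0 0 0 0 -0.11;0 0 0 0 -0.11;0 0 0 0 -0.11;0 0 0 0 -0.11;0 0 0 0 0;0 0 0 0 0;0 0 0 0 0",
  "force": 20
}}

```text
clock: 0.9
tool_pos: [0.257, 0.5697, 0.4046]
eef_rot: [-0.082, 0.702, 0.082, 0.702]
contact_force: [-0.1, -0.1, 0.4]
opening: 0.341
```

```bash
cat >> h.py <<'E'
T=np.array([525.5,-34.5]);TH=0.240
def where():
    S=r.get_state();Rm=R.from_quat(S["eef_rot"]).as_matrix();tip=S["tool_pos"]*1000+Rm[:,0]*r.tcp_to_tips*1000
    F=R.from_euler("z",TH).as_matrix();f=F.T@(tip-[*T,0]);return S,Rm,F,f
def go(x,y,z):
    S,Rm,F,f=where();d=Rm.T@F@(np.array([x,y,z])-f)
    print("tip in feeder",f.round(1),"tool shift",d.round(1),"clock",round(S["clock"],2),"open",round(S["opening"],2),"F",S["contact_force"].round(1),"axes err z",(F.T@Rm[:,2]).round(3),"x",(F.T@Rm[:,0]).round(3))
E
python3 -c "
from h import *
go(-20,168,112)"
```

```text
tip in feeder [-117.2  650.6  238.6] tool shift [ 126.7 -481.9  100.4] clock 0.9 open 0.34 F [-0.1 -0.1  0.4] axes err z [ 1.    -0.007 -0.   ] x [-0. -0. -1.]
```

Emit:
{"method": "carry_out", "body": {
  "targets": "0 0 -30 6 0;0 0 -30 6 0;0 0 -30 6 0;0 0 -30 6 0;0 0 -30 6 0;0 0 -30 6 0;0 0 -30 6 0;0 0 -30 6 0;0 0 -30 6 0;0 0 -30 6 0;0 0 -30 6 0;0 0 -30 6 0;0 0 -30 6 0;0 0 -30 6 0;0 0 -30 6 0;0 0 -30 6 0;0 0 0 0 0;0 0 0 0 0;0 0 0 0 0"
}}

```text
clock: 2.48
tool_pos: [0.4625, 0.1262, 0.4048]
eef_rot: [-0.083, 0.702, 0.083, 0.702]
contact_force: [0.2, 1.1, -0.1]
opening: 0.009
```

```bash
python3 -c "
from h import *
go(-20,168,112)
p,d=eyes.snapshot('side');cv2.imwrite('pics/s1.png',p)
p,d=eyes.snapshot('wrist');cv2.imwrite('pics/w1.png',p)"
```

```text
tip in feeder [-23.  171.2 238.8] tool shift [126.8  -3.3   2.9] clock 2.48 open 0.01 F [ 0.2  1.1 -0.1] axes err z [ 1.    -0.004  0.   ] x [ 0.     0.001 -1.   ]
```

View pics/s1.png

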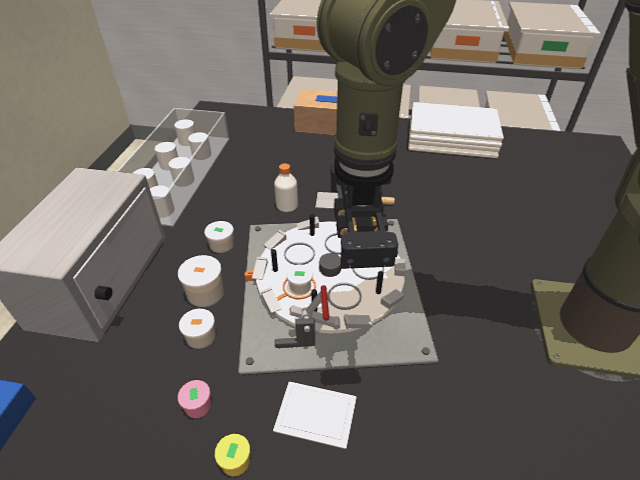

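View pics/w1.png

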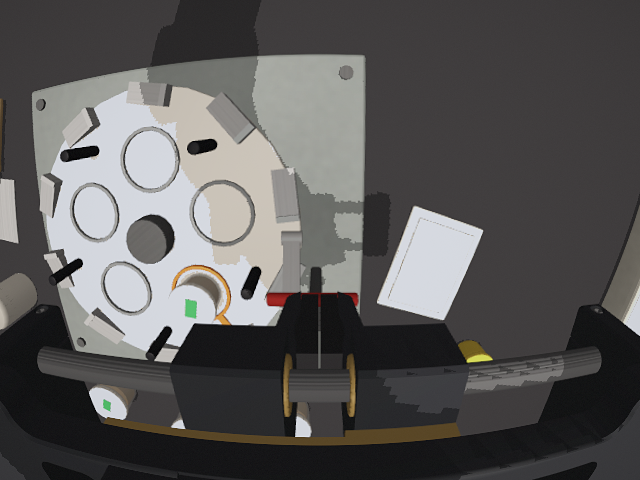

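Emit:
{"method": "carry_out", "body": {
  "targets": "0 30 -3 0 0;0 30 0 0 0;0 30 0 0 0;0 25 0 0 0;0 12 0 0 0;0 0 0 0 0;0 0 0 0 0"
}}

```text
clock: 3.17
tool_pos: [0.463, 0.1239, 0.2776]
eef_rot: [-0.084, 0.702, 0.084, 0.702]
contact_force: [0.7, 1.0, 0.6]
opening: 0.007
```

```bash
python3 -c "
from h import *
go(88,168,112)
p,d=eyes.snapshot('side');cv2.imwrite('pics/s2.png',cv2.resize(p[180:380,220:440],None,fx=3,fy=3))"
```

```text
tip in feeder [-23.2 168.8 111.6] tool shift [ -0.6  -0.6 111.2] clock 3.17 open 0.01 F [0.7 1.  0.6] axes err z [ 1.    -0.002 -0.001] x [-0.001  0.    -1.   ]
```

View pics/s2.png

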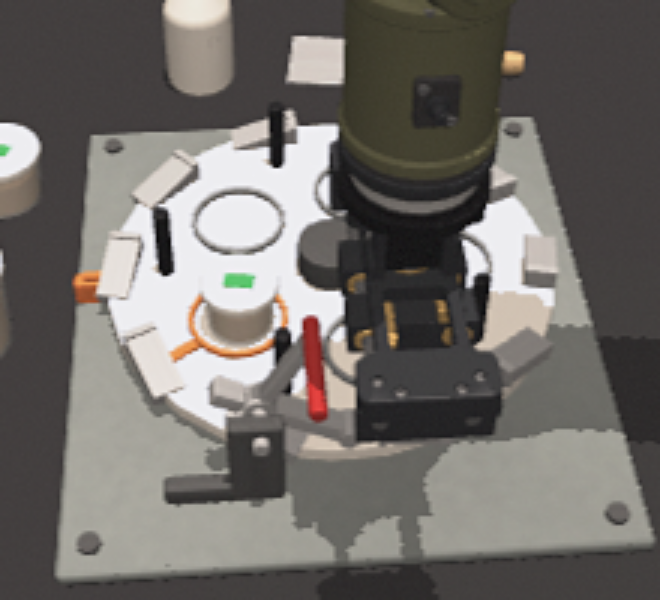

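Emit:
{"method": "carry_out", "body": {
  "targets": "0 0 0 8 0;0 0 0 8 0;0 0 0 6 0;0 0 0 5 0;0 0 0 5 0;0 0 0 5 0;0 0 0 5 0;0 0 0 5 0;0 0 0 5 0;0 0 0 5 0;0 0 0 5 0;0 0 0 5 0;0 0 0 5 0;0 0 0 5 0;0 0 0 5 0;0 0 0 0 0;0 0 0 0 0"
}}

```text
clock: 4.63
tool_pos: [0.5433, 0.1418, 0.2777]
eef_rot: [-0.083, 0.702, 0.083, 0.702]
contact_force: [-1.1, -0.8, -0.5]
opening: 0.007
```

```bash
python3 -c "
from h import *
go(88,168,112)
p,d=eyes.snapshot('side');cv2.imwrite('pics/s3.png',cv2.resize(p[180:380,220:440],None,fx=3,fy=3))"
```

```text
tip in feeder [ 59.2 167.1 111.7] tool shift [-0.3  1.  28.8] clock 4.63 open 0.01 F [-1.1 -0.8 -0.5] axes err z [ 1.    -0.004  0.   ] x [ 0.  0. -1.]
```

View pics/s3.png

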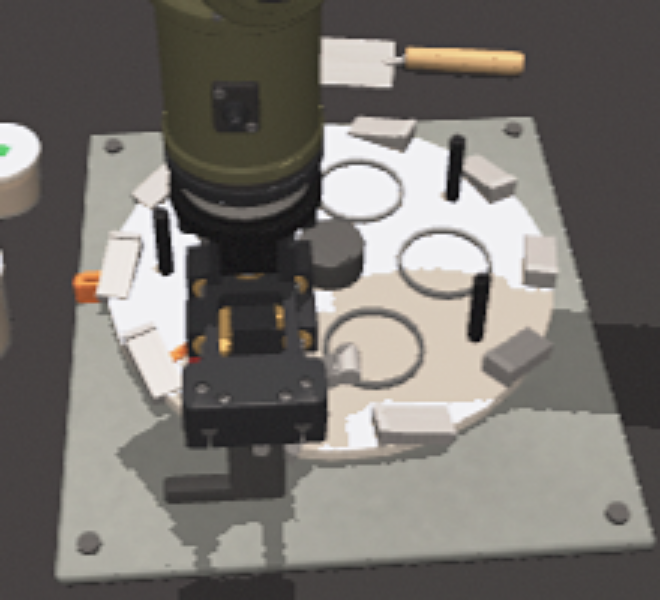

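Emit:
{"method": "carry_out", "body": {
  "targets": "0 0 0 4 0;0 0 0 4 0;0 0 0 0 0;0 0 0 -10 0;0 0 0 -15 0;0 -20 0 -10 0;0 -40 0 0 0;0 -40 0 0 0;0 0 -30 -10 0;0 0 -40 -10 0;0 0 -40 0 0;0 0 -40 0 0;0 0 0 0 0"
}}

```text
clock: 5.77
tool_pos: [0.5335, -0.0249, 0.3772]
eef_rot: [-0.081, 0.703, 0.076, 0.702]
contact_force: [-0.4, -0.9, -0.9]
opening: 0.003
```

```bash
python3 -c "
from h import *
go(60,-112,66)
p,d=eyes.snapshot('side');cv2.imwrite('pics/s4.png',cv2.resize(p[180:380,220:440],None,fx=3,fy=3))
p,d=eyes.snapshot('top');cv2.imwrite('pics/t4.png',cv2.resize(p[155:365,210:440],None,fx=2.8,fy=2.8,interpolation=cv2.INTER_NEAREST))"
```

```text
tip in feeder [  9.7   6.2 211.2] tool shift [ 146.  -116.3   52.6] clock 5.77 open 0.0 F [-0.4 -0.9 -0.9] axes err z [ 1.    -0.018 -0.002] x [-0.002 -0.007 -1.   ]
```

View pics/s4.png

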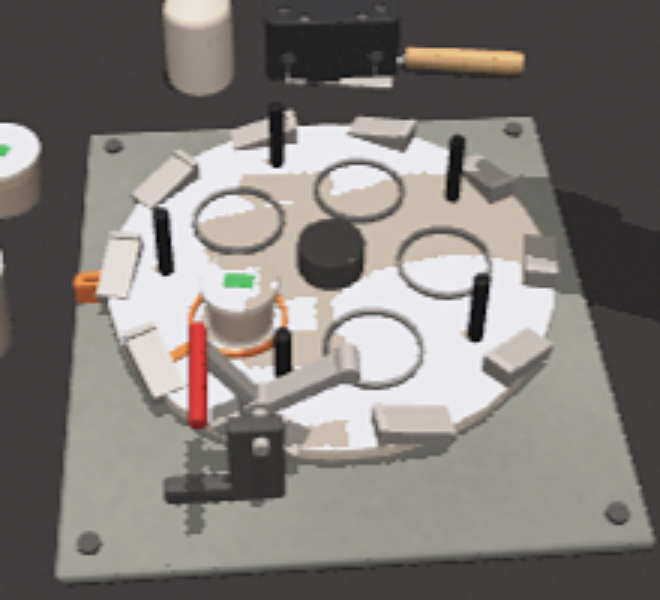

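View pics/t4.png

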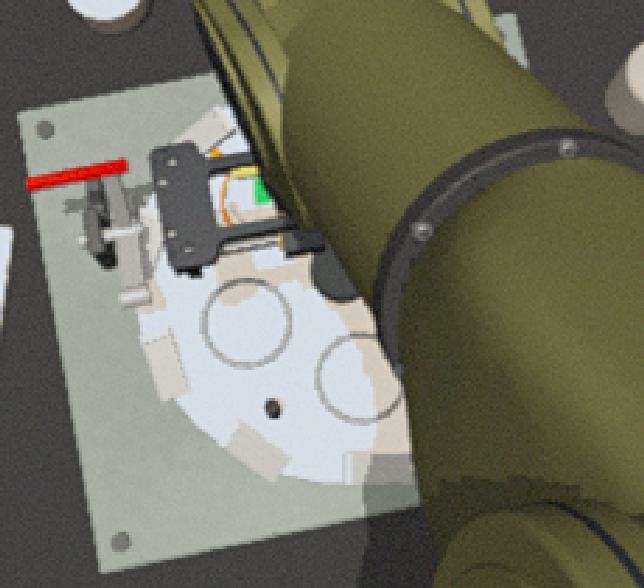

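```bash
python3 -c "
from h import *
go(64,-112,68)
F=R.from_euler('z',TH).as_matrix()[:2,:2]
for z,u in((.12,(452,174)),(.0,(438,198))): print(F.T@(cast('top',u,z)[:2]*1000-T))"
```

```text
tip in feeder [ 11.   15.  211.5] tool shift [ 143.6 -126.5   54.1] clock 5.87 open 0.01 F [-0.2  0.7  1. ] axes err z [ 1.    -0.009 -0.   ] x [-0. -0. -1.]
[  90.39703698 -259.9223873 ]
[  75.14150247 -257.2727225 ]
```

Emit:
{"method": "carry_out", "body": {
  "targets": "0 0 -30 13 0;0 0 -32 13 0;0 0 -32 14 0;0 0 -32 13 0;0 0 0 0 0;0 30 0 0 0;0 30 0 0 0;0 30 0 0 0;0 20 0 0 0;0 0 0 0 0;0 0 0 0 0"
}}

```text
clock: 6.78
tool_pos: [0.6134, -0.1231, 0.2672]
eef_rot: [-0.084, 0.703, 0.085, 0.701]
contact_force: [0.6, 0.0, 0.3]
opening: 0.008
```

```bash
python3 -c "
from h import *
go(64,-112,68)
p,d=eyes.snapshot('side');cv2.imwrite('pics/s5.png',cv2.resize(p[160:380,220:440],None,fx=2.7,fy=2.7))
p,d=eyes.snapshot('wrist');cv2.imwrite('pics/w5.png',p)"
```

```text
tip in feeder [  64.1 -106.7  101.2] tool shift [33.2 -5.4 -0. ] clock 6.78 open 0.01 F [0.6 0.  0.3] axes err z [ 1.    -0.001 -0.001] x [-0.001  0.002 -1.   ]
```

View pics/s5.png

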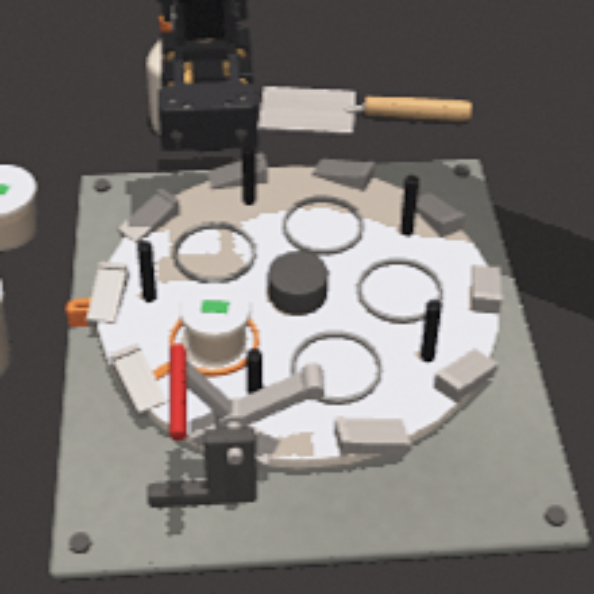

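View pics/w5.png

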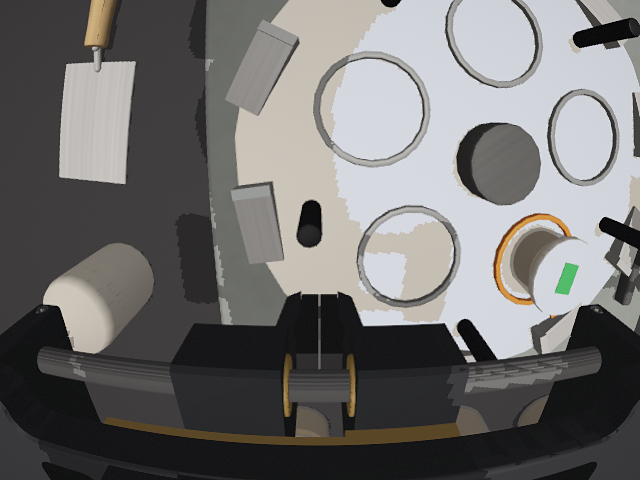

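Emit:
{"method": "carry_out", "body": {
  "targets": "0 20 -5 0 0;0 13 0 0 0;0 0 0 0 0;0 0 0 -6 0;0 0 0 -4 0;0 0 0 -4 0;0 0 0 -4 0;0 0 0 -4 0;0 0 0 -4 0;0 0 0 -4 0;0 0 0 0 0"
}}

```text
clock: 7.8
tool_pos: [0.5843, -0.1374, 0.2347]
eef_rot: [-0.083, 0.703, 0.083, 0.701]
contact_force: [-0.9, 0.0, -0.3]
opening: 0.011
```

```bash
python3 -c "
from h import *
go(-15,-112,68)
p,d=eyes.snapshot('wrist');cv2.imwrite('pics/w6.png',p)"
```

```text
tip in feeder [  32.3 -113.9   68.7] tool shift [  0.8   1.7 -47.3] clock 7.8 open 0.01 F [-0.9  0.  -0.3] axes err z [ 1.    -0.004 -0.002] x [-0.002  0.    -1.   ]
```

View pics/w6.png

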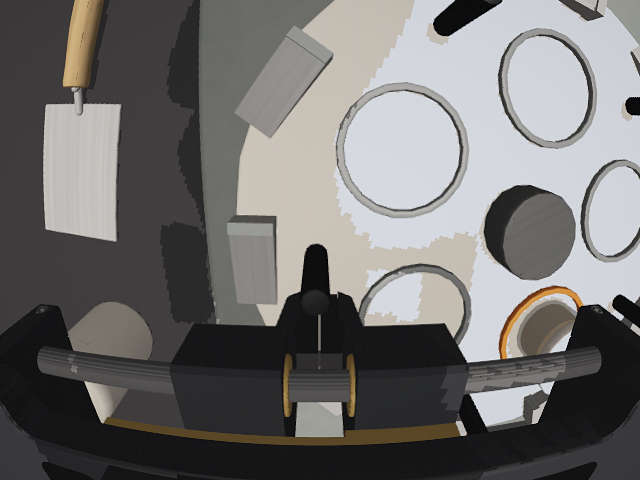

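Emit:
{"method": "carry_out", "body": {
  "targets": "0 0 0 -4 0;0 0 0 -4 0;0 0 0 -4 0;0 0 0 -4 0;0 0 0 -4 0;0 0 0 -4 0;0 0 0 -4 0;0 0 0 -4 0;0 0 0 -4 0;0 0 0 -4 0;0 0 0 -3 0;0 0 0 -2 0;0 0 0 0 0;0 0 0 0 0"
}}

```text
clock: 9.02
tool_pos: [0.5413, -0.1479, 0.2346]
eef_rot: [-0.083, 0.703, 0.083, 0.702]
contact_force: [0.0, -0.6, 0.1]
opening: 0.006
```

```bash
python3 -c "
from h import *
go(-20.5,-112,68)
p,d=eyes.snapshot('side');cv2.imwrite('pics/s7.png',cv2.resize(p[160:380,220:440],None,fx=2.7,fy=2.7))
p,d=eyes.snapshot('top');cv2.imwrite('pics/t7.png',cv2.resize(p[155:365,210:440],None,fx=2.8,fy=2.8,interpolation=cv2.INTER_NEAREST))"
```

```text
tip in feeder [ -11.9 -114.    68.6] tool shift [ 0.6  1.9 -8.6] clock 9.02 open 0.01 F [ 0.  -0.6  0.1] axes err z [ 1.    -0.004 -0.002] x [-0.002 -0.    -1.   ]
```

View pics/s7.png

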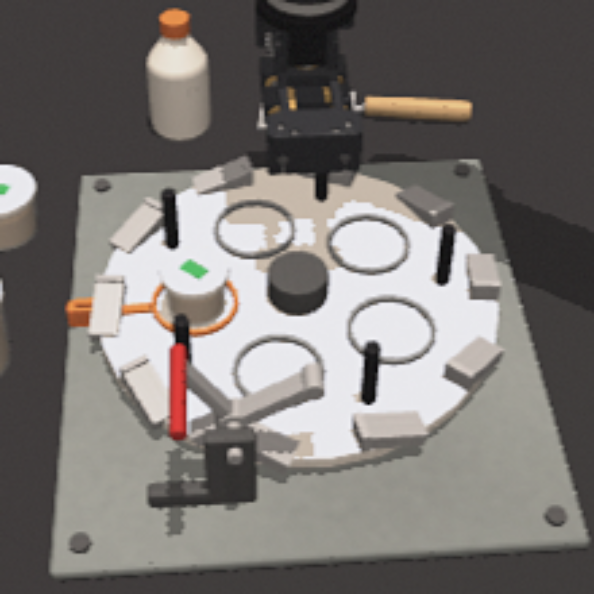

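View pics/t7.png

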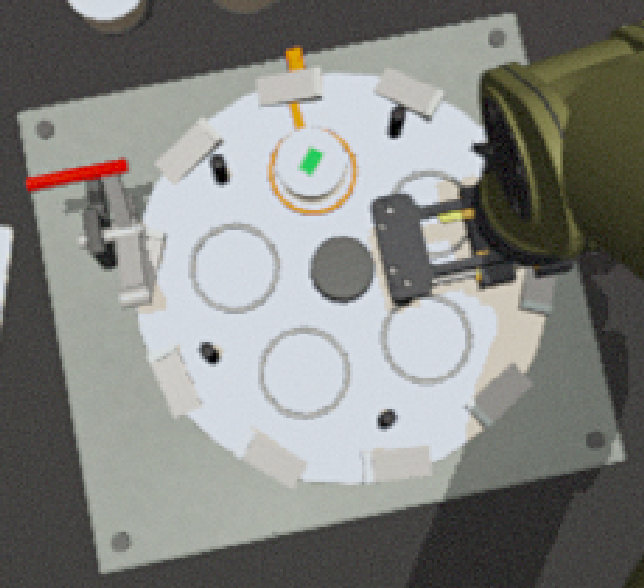

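```bash
cat > ang.py <<'E'
from h import *
F=R.from_euler('z',TH).as_matrix()[:2,:2]
def ang(zs):
    A=[];B=[]
    for k,u in zs.items():
        a=np.deg2rad(36+72*k);A.append([115*np.cos(a),115*np.sin(a)]);B.append(F.T@(cast('top',np.array(u)/2.8+[210,155],.09)[:2]*1000-T))
    th,t,res=fit(A,B);return th,t.round(1),res.round(1).tolist()
E
python3 -c "
from ang import *
print(ang({4:(398,111),0:(217,157),1:(206,349),2:(386,420)}))
print(ang({4:(314,104),0:(184,237),1:(272,407),2:(460,373),3:(482,184)}))"
```

```text
(np.float64(0.05418124353524047), array([ 0.3, -0. ]), [[-0.9, -0.5], [-1.7, 0.4], [1.0, 0.8], [1.6, -0.7]])
(np.float64(0.5962626559701139), array([0.2, 0.1]), [[-0.2, 0.2], [0.2, 2.0], [0.4, 0.9], [0.2, -1.5], [-0.7, -1.6]])
```

Emit:
{"method": "carry_out", "body": {
  "targets": "0 0 0 -3 0;0 0 0 -3 0;0 0 0 -1 0;0 0 0 0 0;0 0 0 0 0;0 0 0 0 0"
}}

```text
clock: 9.62
tool_pos: [0.5347, -0.1494, 0.2346]
eef_rot: [-0.083, 0.703, 0.083, 0.702]
contact_force: [0.1, 0.3, 0.5]
opening: 0.004
```

```bash
python3 -c "
from h import *
go(-20.5,-112,68)
p,d=eyes.snapshot('top');cv2.imwrite('pics/t8.png',cv2.resize(p[155:365,210:440],None,fx=2.8,fy=2.8,interpolation=cv2.INTER_NEAREST))"
```

```text
tip in feeder [ -18.6 -113.9   68.6] tool shift [ 0.6  1.9 -2. ] clock 9.62 open 0.0 F [0.1 0.3 0.5] axes err z [ 1.    -0.004 -0.001] x [-0.001 -0.    -1.   ]
```

View pics/t8.png

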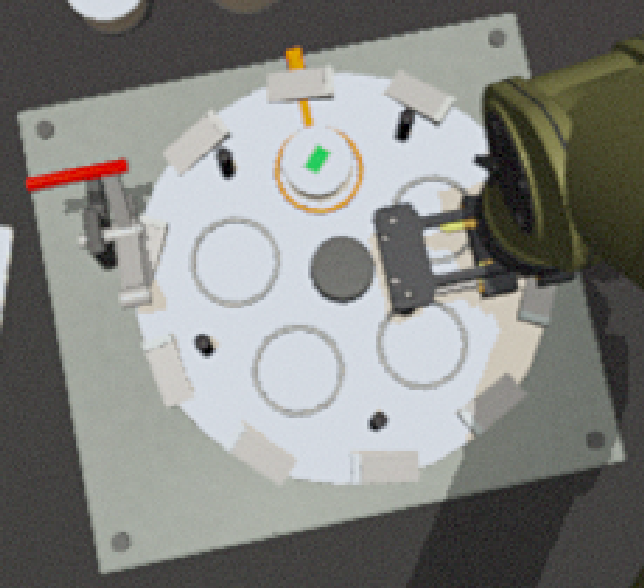

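```bash
python3 -c "
from ang import *
print(ang({4:(405,114),0:(224,152),1:(202,341),2:(377,422)}))
go(-18.6+15,-112,68)"
```

```text
(np.float64(0.0017097380834576752), array([ 0.2, -0.1]), [[-1.2, -1.2], [-0.7, 1.2], [0.5, 1.1], [1.4, -1.1]])
tip in feeder [ -18.5 -113.9   68.7] tool shift [ 0.6  2.  14.9] clock 9.67 open 0.0 F [-0.4  0.1 -0.3] axes err z [ 1.    -0.004 -0.001] x [-0.001 -0.    -1.   ]
```

Emit:
{"method": "carry_out", "body": {
  "targets": "0 0 0 6 0;0 0 0 10 0;0 -30 0 0 0;0 -35 0 0 0;0 -35 0 0 0;0 -20 20 8 0;0 0 30 14 0;0 0 30 14 0;0 0 30 14 0;0 0 30 14 0;0 0 30 14 0;0 0 30 14 0;0 0 30 14 0;0 0 30 14 0;0 0 22 8 0;0 0 0 0 0;0 0 0 0 0"
}}

```text
clock: 11.08
tool_pos: [0.6088, 0.1606, 0.3546]
eef_rot: [-0.084, 0.702, 0.085, 0.702]
contact_force: [0.0, -0.6, -0.4]
opening: 0.005
```

```bash
python3 -c "
from h import *
go(122,168,112)
p,d=eyes.snapshot('side');cv2.imwrite('pics/s9.png',cv2.resize(p[160:380,220:440],None,fx=2.7,fy=2.7))"
```

```text
tip in feeder [127.2 169.9 188.6] tool shift [76.6 -2.  -5.2] clock 11.08 open 0.0 F [ 0.  -0.6 -0.4] axes err z [ 1.    -0.001 -0.   ] x [-0.     0.001 -1.   ]
```

View pics/s9.png

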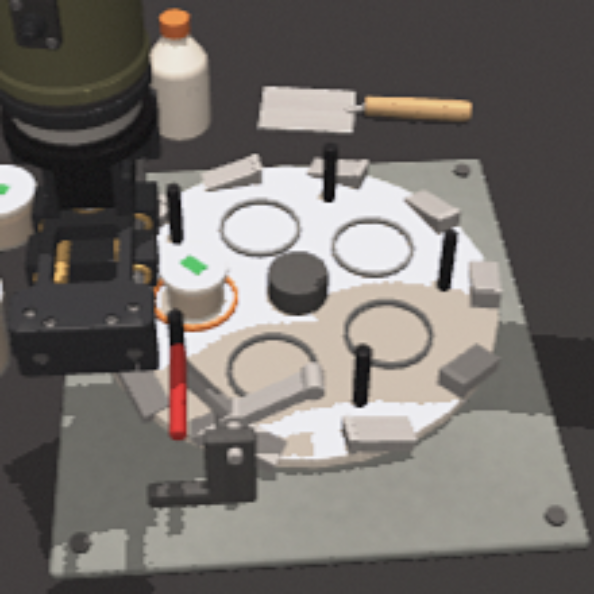

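Emit:
{"method": "carry_out", "body": {
  "targets": "0 30 -2 0 0;0 30 0 0 0;0 16 0 0 0;0 0 0 0 0;0 0 0 -8 0;0 0 0 -8 0;0 0 0 -5 0;0 0 0 -5 0;0 0 0 -5 0;0 0 0 -5 0;0 0 0 -5 0;0 0 0 -5 0;0 0 0 -5 0;0 0 0 -5 0;0 0 0 -5 0;0 0 0 -5 0;0 0 0 -5 0;0 0 0 -5 0;0 0 0 -5 0;0 0 0 0 0"
}}

```text
clock: 12.8
tool_pos: [0.5296, 0.1375, 0.2787]
eef_rot: [-0.084, 0.703, 0.083, 0.702]
contact_force: [-0.3, 0.0, -0.2]
opening: 0.005
```

```bash
python3 -c "
from h import *
go(40,168,112)
p,d=eyes.snapshot('side');cv2.imwrite('pics/s10.png',cv2.resize(p[160:380,220:440],None,fx=2.7,fy=2.7))"
```

```text
tip in feeder [ 44.6 166.1 112.7] tool shift [ 0.7  1.9 -4.6] clock 12.8 open 0.01 F [-0.3  0.  -0.2] axes err z [ 1.    -0.003 -0.002] x [-0.002 -0.    -1.   ]
```

View pics/s10.png

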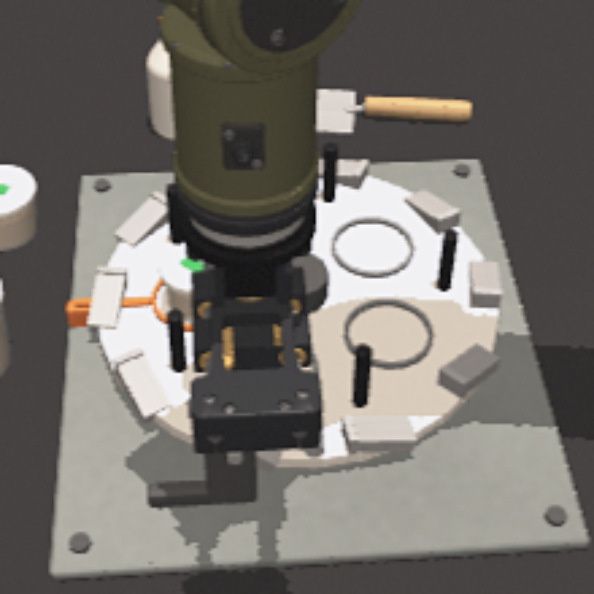

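Emit:
{"method": "carry_out", "body": {
  "targets": "0 0 0 -3 0;0 0 0 -3 0;0 0 0 0 0;0 0 0 0 0"
}}

```text
clock: 13.18
tool_pos: [0.5256, 0.1366, 0.2789]
eef_rot: [-0.083, 0.701, 0.084, 0.703]
contact_force: [3.1, 0.5, -0.9]
opening: 0.007
```

Emit:
{"method": "carry_out", "body": {
  "targets": "0 0 0 5 0;0 0 0 15 0;0 -30 0 5 0;0 -40 0 0 0;0 -40 0 0 0;0 0 30 0 0;0 0 40 0 0;0 0 40 0 0;0 0 40 0 0;0 0 40 0 0;0 0 0 0 0;0 0 0 0 0"
}}

```text
clock: 14.18
tool_pos: [0.5028, 0.33, 0.3885]
eef_rot: [-0.085, 0.703, 0.086, 0.701]
contact_force: [0.4, -0.1, -0.5]
opening: 0.005
```

```bash
python3 -c "
from h import *
go(23,168,112)
p,d=eyes.snapshot('side');cv2.imwrite('pics/s11.png',cv2.resize(p[160:380,220:440],None,fx=2.7,fy=2.7))
p,d=eyes.snapshot('top');cv2.imwrite('pics/t11.png',cv2.resize(p[155:365,210:440],None,fx=2.8,fy=2.8,interpolation=cv2.INTER_NEAREST))"
```

```text
tip in feeder [ 64.3 359.6 222.5] tool shift [ 110.3 -191.7  -41.5] clock 14.18 open 0.01 F [ 0.4 -0.1 -0.5] axes err z [ 1.     0.002 -0.002] x [-0.002  0.001 -1.   ]
```

View pics/s11.png

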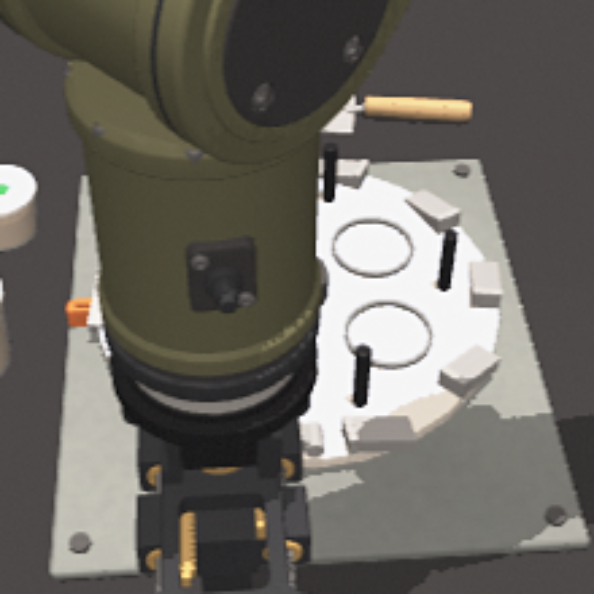

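View pics/t11.png

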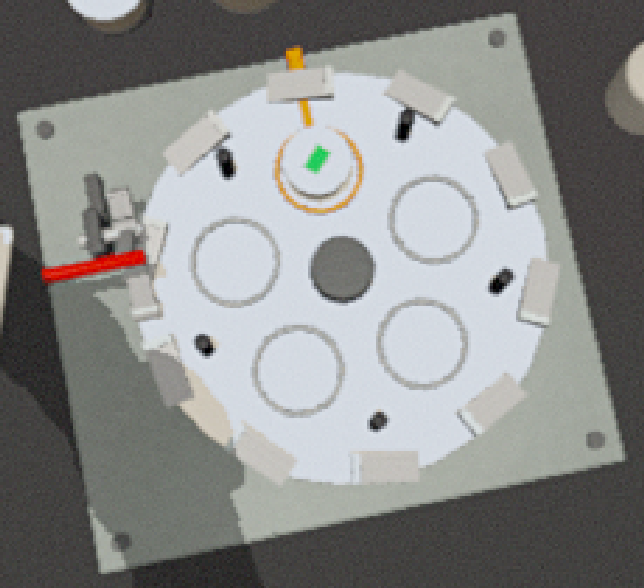

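```bash
python3 -c "
from ang import *
print(ang({4:(405,114),0:(224,152),1:(202,341),2:(377,422),3:(506,273)}))
p,d=eyes.snapshot('top')
H,Sa,V=cv2.split(cv2.cvtColor(p,cv2.COLOR_BGR2HSV))
roi=np.zeros(H.shape,bool);roi[155:360,210:440]=1
print('red',blobs(roi&((H<5)|(H>175))&(Sa>150)))
df=cv2.absdiff(p,np.load('top0.npz')['p']).max(2)>60
print([b for b in blobs(df,25)])
print(r.get_state()['contact_force'])
print(r.finish_job())"
```

```text
(np.float64(0.00552259880309554), array([ 0.6, -0.3]), [[-0.6, -1.0], [-0.5, 1.3], [0.5, 0.7], [1.8, -1.8], [-1.1, 0.8]])
red [(array([243.2, 249.5]), [224, 244, 38, 12, 183])]
[(array([  8.6, 152.9]), [0, 144, 23, 17, 136]), (array([320.8, 195. ]), [316, 190, 9, 12, 84]), (array([354.2, 198.7]), [351, 193, 8, 12, 61]), (array([144.5, 207.5]), [131, 195, 27, 25, 519]), (array([319.1, 224.3]), [292, 202, 50, 40, 257]), (array([289.5, 215.8]), [285, 207, 9, 27, 90]), (array([322.8, 211.3]), [319, 207, 9, 10, 50]), (array([303.1, 222.5]), [301, 218, 6, 10, 50]), (array([381.2, 223. ]), [378, 218, 8, 11, 54]), (array([ 33.2, 331.3]), [0, 234, 110, 180, 8671]), (array([276.3, 242.7]), [273, 237, 7, 17, 58]), (array([387.7, 254.5]), [382, 249, 11, 11, 58]), (array([ 88.9, 333.7]), [48, 270, 85, 118, 1945]), (array([ 70.8, 277.2]), [67, 272, 9, 10, 26]), (array([282.2, 277.5]), [279, 272, 7, 10, 41]), (array([ 95.3, 307.9]), [69, 276, 53, 64, 934]), (array([373.9, 287.4]), [370, 277, 8, 16, 51]), (array([269.4, 289.4]), [262, 280, 17, 19, 144]), (array([306.9, 300.4]), [304, 297, 6, 8, 35]), (array([344.5, 305. ]), [342, 302, 6, 7, 31]), (array([130.4, 353.9]), [115, 341, 32, 27, 292]), (array([314. , 459.2]), [300, 456, 30, 7, 151])]
[-0.16162912 -0.00964009  0.55858376]
the job is handed in; nothing more can be done
None
```

The feeder is back one notch, with the orange pocket at the pointer and the pawl down in its notch, and I handed the job in at about 14 s. The hand-in reported no verdict.

**What I did:** With the closed fingertips I pushed the thumb bar until the pawl stayed tipped back. I then pushed peg3 in slow steps to turn the wheel back one notch. After that I pushed the bar back until the pawl seated, with a peak reading of about 3 N at rest, and drew the arm clear.

**Last checks (top camera):**
- **Wheel:** the angle from all five pegs is about 0.005 rad. The same method read 0.596 at the start against a nominal 0.628, so it may read about 0.03 rad low.
- **Pawl:** the red bar is within 0.2 px of its starting, fully down position. In the last side view the arm hid the pawl, so this rests on the top view alone.
- **Cup:** it stands in its ring at the pointer, judged by eye.
- **Bystanders:** I compared the picture with the first one. No change showed at the spare cups, tub, bottle, spatula or tray lid.
- **Unexplained change:** there was one at the yellow look-alike cup, pixel (144, 207). It is probably the arm's shadow or the gripper covering it, but I did not check. The fingertips were never below about 69 mm.

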